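# Hold the chopper lid at pulse

### The job

One of the two mini chopper bases is open and the other is closed with its plain round cap. Take the lid with the grip bar, lower it lugs-first through the slots of the open base until it sits fully down, then twist it clockwise half way to the lock, so that its pointers stand at the round pulse dots, without going on into the lock click. Finish while still gripping it, holding it there against its return spring, and leave the capped base with its cap and the other things where they are.

Things in the scene. Friction and masses are not known exactly. Their poses are not given: they have to be found in the camera images.
- base_one: One of two identical chopper bases fixed to the worktop: steel drum, black collar, 108 mm diameter, 77 high; origin at the centre of its underside, z up. Mouth: 68 mm round hole in the collar top, flat ledge 62 mm above the origin carries the lid. Two lug slots at +x and -x, 18 mm wide, out to 41 mm radius. One base, either, is open at the start; the other has the cap in its mouth.
- base_two: The other base, the same as base_one; which stands farther off varies. Under the slotted rim (5 mm thick, underside z = 72) a channel runs clockwise from each slot; anticlockwise is blocked. Marks on the collar top, on both sides: one bar at the slot (insert), a dot 38 deg (0.66 rad) clockwise of it (pulse), a double bar 76 deg clockwise (lock).
- base_one_dot (a point): the pulse dot (6 mm raised steel disc) of base_one that lies 0.66 rad clockwise of the base's +x slot, on the collar top at 48 mm radius; its twin is a half turn away
- base_two_dot (a point): the pulse dot (6 mm raised steel disc) of base_two that lies 0.66 rad clockwise of the base's +x slot, on the collar top at 48 mm radius; its twin is a half turn away
- lid: loose grey bayonet lid, 0.09 kg; origin at the centre of its underside, z up. Skirt 64 mm diameter, z 0 to 17; lugs at +x and -x, 12 mm wide, z 1 to 7, out to 39 mm radius; flange 84 mm diameter, z 17 to 22; bar on top 46 mm along x, 12 thick, z 22 to 52; steel rim pointers over the lugs. Same after a half turn. Enters with x axes in line within 0.15 rad; seated, 62 mm above the base origin.
- lid_grip (a point): centre of the lid's grip bar, 44 mm above the lid's origin: a TCP here has the fingertips 3 mm above the flange
- cap: plain round cap, 62 mm in diameter, 15 mm high, no bar and no lugs, lying in the mouth of the closed base with its top flush with the collar; origin at the centre of its underside. To be left alone
- base_one_ring (a joint): angle (rad) of the sprung ring in base_one: 0 at rest; the lid turns freely about 0.1, then its lugs push the ring clockwise: ring = lid turn - 0.1 (0.56 at the pulse dot). The spring (0.11 N m there) turns the lid back if let go. Past 0.72 the lugs ride onto a sprung catch; by 1.2 it has clicked up behind them: locked.
- base_two_ring (a joint): the same ring in base_two (rad, clockwise positive, 0 at rest, 0.56 at the pulse dot)
- jam_jar: jam jar, 78 mm wide, 92 mm high, standing beyond the lid, between the two bases; origin at its foot; bystander
- garlic: garlic bulb, 60 mm, near the robot; origin at its underside; bystander
- spice_jar: slim spice jar, 41 mm wide, 105 mm high, left of the lid; origin at its foot; bystander
There are look-alikes about, which are no part of the job. Of the things shaped like the lid, the grey one is meant.

How it is judged:
By the outcome, as a careful person would: the job done as asked, in the order asked, and still so for the second after the job is handed in, while the arm keeps its last pose, push and grip.
It also fails if it takes over 40 s, if anything falls off the work surface, if the arm or the gripper's body presses on something with over 40 N, if the wrist force passes 120 N, or if a joint passes its speed limit or range.

### The arm

A 6-joint arm with a two-finger parallel gripper is mounted at the origin on the work surface; the furniture and walls round the work are solid. World frame = base frame: x ahead of the robot, y to its left, z up, the work surface at z = 0. Lengths are in m, angles in degrees, forces in N, time in s.
With the tool pointing down it reaches from about 0.3 to 0.775 m from the base axis. Payload 14.6 kg.
Tool frame: the origin (TCP) lies between the finger pads, 19 mm behind the fingertips; this is the grasp point; z points along the fingers, y is the line along which they close (so a half turn about z gives the same grasp; the last joint's range is limited). The gripper opens to 94 mm and grips with 3 to 60 N. Pads are 16 mm wide; open, the fingers measure 119 mm over their backs; the gripper's body (75 mm by 177 mm) begins 78 mm behind the grasp point.
Start: joints at [68.205, 17.183, 87.147, -0, 75.671, -3.816], TCP at [0.17, 0.523, 0.224] pointing down, gripper open.
Joint ranges: [-173.82, 173.82], [-45.26, 126.66], [13.44, 144.39], [-59.66, 239.66], [0, 175.72], [-146.38, 146.38]. Speed limits (degrees/s): [127.2, 127.2, 147.25, 180, 180, 180].

### API

Orientations are given as [roll, pitch, yaw] about the fixed x, y, z axes, in that order (R = Rz(yaw) Ry(pitch) Rx(roll)).
In Python, from rig import sensors, eyes, ctrl gives the robot as it stands.
- The arm moves only by the tool jog_arm, never from a script. Its argument "moves" is a list of rows, each a list of 4 numbers: the shift along the world's x, y, z in m, then the turn about the world's z in rad. In form: [[tx, ty, tz, twist], ...]. A call has 1 to 20 rows; each row shifts and turns the commanded pose from where the row before left it; what a row does not reach is not made up. A row lasts 1/10 s, in which the tool goes at most 50 mm and 8.59 degrees, less where a joint would pass 70% of its speed; a pose out of reach is approached as far as the arm can. A call with a gripper value outside its range is refused whole. "grip" is the finger opening in m, from 0 to 0.094, set as the call begins (left out, the last holds). The fingers move at their own pace and stop on an object; "force" is the grip in N (left out, the last holds). Time passes only in rows, so rows that do not move let the fingers close. It gives the time, the measured TCP pose, the force, the opening and the grip force at its end, in the units of the state.
- sensors.state(): the state, without advancing time (a new reading comes with each control period).
- eyes.snapshot(name): name is "scene" or "top" or "wrist"; returns the picture (400x640x3 uint8, red, green, blue); there is no depth.
- eyes.camera_params(name): a dict with "fx", "fy", "cx", "cy" (pixels), "rvec" (rotation vector, rad) and "tvec" (3), from world to camera coordinates, as OpenCV has them. Camera axes: x right, y down, z forward; pixel columns grow to the right and rows downward; lengths in m; the calibration is good to about 2 mm. A picture is of the moment at which its call begins: read the wrist's pose just before it. camera_params takes no time and is no camera call; for the wrist camera it gives the pose at the moment of the call.
- ctrl.sign_off(): hands the job in; it is judged then, once.
The state is a dict: "time_s": time; "qpos": joint angles; "joint_velocities": joint speeds; "joint_efforts": joint torques, N m; "eef_pos": TCP position; "eef_rot": TCP orientation; "force": force on the tool from outside, world axes, zero at the start; "ft_torque": the same for the moment, N m; "finger_gap": finger opening in m; "grasp_force": force on a finger pad.
Only numpy, scipy, OpenCV 4.12 (cv2) and the standard library are available. Lean on these libraries where they do the work, as an engineer would, in place of code of your own. Each camera call takes 0.05 s, during which the arm holds its last target. There are 200 camera calls.

## Working session

There is one attempt and no reset: what is moved stays moved. The work goes in short steps, Python scripts to look and compute and a tool call to move; the robot and the scene stay as the last step left them, time stands still between calls to the robot, and variables do not carry over. Pictures are saved under pics/ and viewed, at most 10 in all, crops included, and the job is handed in when it is done.

Besides the shell and the picture viewer there is one more tool, called as name(argument=value, ...), one argument or row to a line, values as JSON. jog_arm: Moves the arm, as the interface text tells. Its arguments: {"type":"object","properties":{"moves":{"type":"array","items":{"type":"array","items":{"type":"number"}}},"grip":{"type":"number"},"force":{"type":"number"}},"required":["moves"]}

```bash
mkdir -p pics; ls; cat > h.py <<'E'
import numpy as np, cv2
from rig import sensors, eyes, ctrl
def cam(n):
    p=eyes.camera_params(n); R=cv2.Rodrigues(np.array(p["rvec"],float))[0]; t=np.array(p["tvec"],float).ravel()
    return p,R,t
def ray(c,u,v,z):
    p,R,t=c; d=R.T@np.array([(u-p["cx"])/p["fx"],(v-p["cy"])/p["fy"],1]); o=-R.T@t
    return o+d*(z-o[2])/d[2]
def proj(c,X):
    p,R,t=c; q=R@np.asarray(X)+t; return np.array([q[0]/q[2]*p["fx"]+p["cx"],q[1]/q[2]*p["fy"]+p["cy"]])
def snap(n,f):
    im=eyes.snapshot(n); cv2.imwrite(f"pics/{f}.png",im[:,:,::-1]); return im
E
python3 - <<'E'
from h import *
a=snap("scene","s0");b=snap("top","t0")
for n in("scene","top"):
    p,R,t=cam(n);print(n,p["fx"],(-R.T@t).round(3),R[2].round(3))
cv2.imwrite("pics/st.png",cv2.resize(np.vstack([a,b])[:,:,::-1],(480,600)))
E
```

```text
pics
scene 417.2412312739382 [ 0.058 -0.819  0.466] [ 0.491  0.749 -0.445]
top 458.8178618237352 [ 0.428 -0.155  0.995] [ 0.075 -0.01  -0.997]
```

View pics/t0.png

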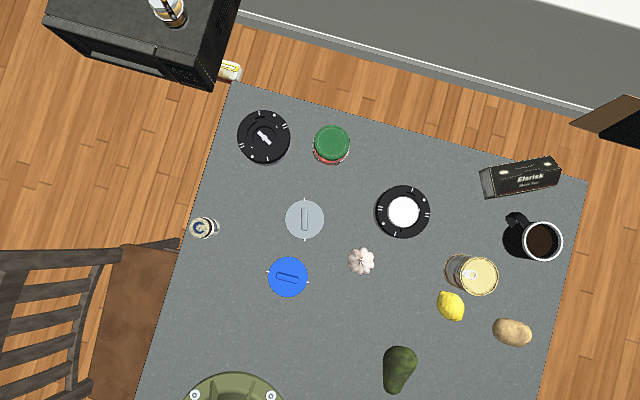

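View pics/s0.png

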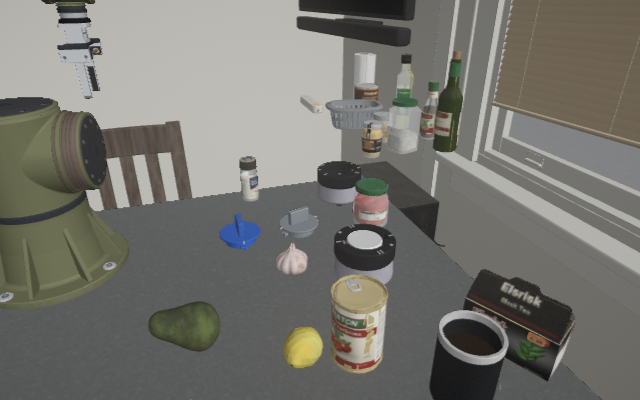

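The top view shows the open base at about (264,137), the capped base at (403,211), the grey lid at (304,219) and its blue twin at (288,277). The spice jar is at (203,227) and the jam jar at (331,144).

```bash
python3 - <<'E'
from h import *
c=cam("top"); im=cv2.imread("pics/t0.png")
g=cv2.cvtColor(im,cv2.COLOR_BGR2GRAY); hsv=cv2.cvtColor(im,cv2.COLOR_BGR2HSV)
def win(m,x0,x1,y0,y1):
    o=np.zeros_like(m);o[y0:y1,x0:x1]=m[y0:y1,x0:x1];return o
def big(m):
    cs,_=cv2.findContours(m,cv2.RETR_EXTERNAL,cv2.CHAIN_APPROX_NONE);return max(cs,key=cv2.contourArea)
print("table",g[260,330],hsv[260,330],"lid",hsv[219,290],"collar",hsv[120,262])
m=win(((g<60)*255).astype(np.uint8),230,298,104,172); m=cv2.morphologyEx(m,cv2.MORPH_CLOSE,np.ones((5,5)))
k=cv2.convexHull(big(m)); e=cv2.fitEllipse(k); P=ray(c,*e[0],.077); print("base",e,P.round(4))
rim=np.array([ray(c,*q[0],.077)[:2] for q in k]); print("rim r",np.linalg.norm(rim-P[:2],axis=1).mean())
# marks on collar
m=win(((g>110)*255).astype(np.uint8),230,298,104,172)
n,l,s,ce=cv2.connectedComponentsWithStats(m)
for i in range(1,n):
    q=ray(c,*ce[i],.077)-P; r=np.hypot(q[0],q[1])
    if r<.056: print("mark",s[i,4],ce[i].round(1),"r",r.round(4),"ang",np.degrees(np.arctan2(q[1],q[0])).round(1))
# lid
m=win(((g>120)*255).astype(np.uint8),275,335,190,250)
k=cv2.convexHull(big(m)); e=cv2.fitEllipse(k); L=ray(c,*e[0],.022); print("lid",e,L.round(4))
print("lid r",np.mean([np.linalg.norm((ray(c,*q[0],.022)-L)[:2]) for q in k]))
A=cv2.resize(im[100:175,225:300],(400,400),interpolation=cv2.INTER_CUBIC)
B=cv2.resize(im[182:257,267:342],(400,400),interpolation=cv2.INTER_CUBIC)
cv2.imwrite("pics/c0.png",np.hstack([A,B])); print(sensors.state()["eef_rot"],sensors.state()["time_s"])
E
```

```text
table 136 [ 70   6 137] lid [ 94  18 194] collar [120  20  50]
base ((263.3335876464844, 136.6905975341797), (52.447471618652344, 54.22917175292969), 151.21917724609375) [ 0.6082 -0.0569  0.077 ]
rim r 0.054309809808621344
mark 2309 [263.6 137.9] r 0.0025 ang -165.7
mark 7 [258.6 112.3] r 0.0511 ang 12.3
mark 8 [273.9 114.9] r 0.0495 ang -24.1
mark 3 [276.3 126.7] r 0.0333 ang -50.8
mark 81 [263.8 137.3] r 0.0015 ang -141.1
mark 2 [251.5 147. ] r 0.0317 ang 132.7
mark 9 [252. 156.] r 0.0454 ang 151.3
mark 8 [267.1 158.2] r 0.0447 ang -168.7Traceback (most recent call last):
  File "<stdin>", line 20, in <module>
cv2.error: OpenCV(4.12.0) /io/opencv/modules/imgproc/src/shapedescr.cpp:361: error: (-201:Incorrect size of input array) There should be at least 5 points to fit the ellipse in function 'fitEllipseNoDirect'
```

```bash
python3 - <<'E'
from h import *
c=cam("top"); im=cv2.imread("pics/t0.png")
g=cv2.cvtColor(im,cv2.COLOR_BGR2GRAY)
P=ray(c,262.9,135.35,.077); print("base",P.round(4))
for u in [(258.6,112.3),(267.1,158.2),(273.9,114.9),(252,156)]:
    q=ray(c,*u,.077)-P; print(np.hypot(q[0],q[1]).round(4),np.degrees(np.arctan2(q[1],q[0])).round(1))
w=g[190:250,275:335]; m=np.zeros_like(g); m[190:250,275:335]=(w>155)*255
m=cv2.morphologyEx(m,cv2.MORPH_CLOSE,np.ones((3,3))); m=cv2.morphologyEx(m,cv2.MORPH_OPEN,np.ones((5,5)))
cs,_=cv2.findContours(m,cv2.RETR_EXTERNAL,cv2.CHAIN_APPROX_NONE);k=cv2.convexHull(max(cs,key=cv2.contourArea))
e=cv2.fitEllipse(k); L=ray(c,*e[0],.022); print("lid",e,L.round(4),np.mean([np.linalg.norm((ray(c,*q[0],.022)-L)[:2]) for q in k]))
A=cv2.resize(im[100:175,225:300],(400,400),interpolation=cv2.INTER_CUBIC)
B=cv2.resize(im[182:257,267:342],(400,400),interpolation=cv2.INTER_CUBIC)
cv2.imwrite("pics/c0.png",np.hstack([A,B])); print(sensors.state()["eef_rot"],sensors.state()["time_s"])
E
```

```text
base [ 0.6109 -0.0559  0.077 ]
0.0482 11.9
0.0474 -168.3
0.0475 -26.6
0.0474 153.9
lid ((304.23931884765625, 219.00962829589844), (38.66576385498047, 38.93144607543945), 77.26522827148438) [ 0.4443 -0.1419  0.022 ] 0.041033778312409834
[-1.79940281e+02 -3.28791497e-03  1.62018679e+02] 0.1
```

View pics/c0.png

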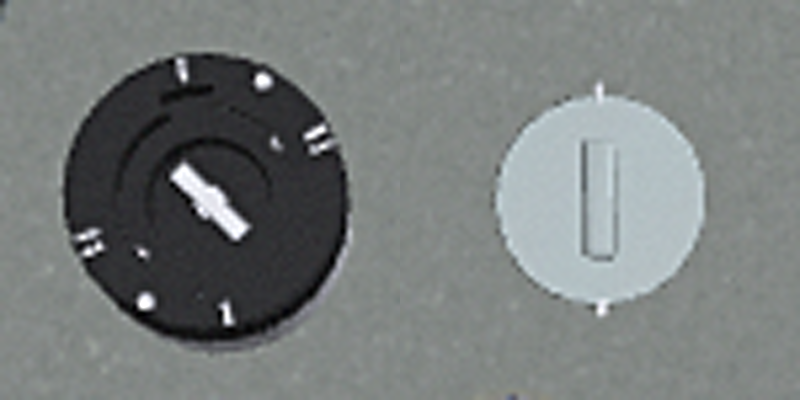

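The slot bar lies at about 11.8° and the dots at about -26.4°, clockwise of it as the task says. The lid's centre is (0.444,-0.142), radius 41 mm, and its bar is nearly along world x, with pointers at crop (600,92) and (601,308). I'll move above it and look with the wrist camera.

jog_arm(
  moves=[
    [0.017,-0.0415,0,0.021],
    [0.017,-0.0415,0,0.021],
    [0.017,-0.0415,0,0.021],
    [0.017,-0.0415,0,0.021],
    [0.017,-0.0415,0,0.021],
    [0.017,-0.0415,0,0.021],
    [0.017,-0.0415,0,0.021],
    [0.017,-0.0415,0,0.021],
    [0.017,-0.0415,0,0.021],
    [0.017,-0.0415,0,0.021],
    [0.017,-0.0415,0,0.021],
    [0.017,-0.0415,0,0.021],
    [0.017,-0.0415,0,0.021],
    [0.017,-0.0415,0,0.021],
    [0.017,-0.0415,0,0.021],
    [0.017,-0.0415,0,0.021],
    [0,0,0,0],
    [0,0,0,0],
  ],
  grip=0.05,
)

```text
time_s: 1.9
eef_pos: [0.4415, -0.1413, 0.2236]
eef_rot: [180.0, -0.1, -178.8]
force: [-0.8, 1.0, 0.3]
finger_gap: 0.05
grasp_force: 0.0
```

```bash
python3 - <<'E'
from h import *
c=cam("wrist"); s=sensors.state(); snap("wrist","w0"); p,R,t=c
print(s["time_s"],s["eef_pos"],s["eef_rot"],s["qpos"],s["force"]); print(p["fx"],(-R.T@t).round(4),R.round(3).tolist())
ct=cam("top")
a=ray(ct,304.5,199.25,.02);b=ray(ct,304.7,239.75,.02); print("ptr mid",((a+b)/2).round(4),np.degrees(np.arctan2(*(a-b)[[1,0]])), np.linalg.norm(a-b))
print("lid centre px",proj(c,[.4443,-.1419,.022]),"base px",proj(c,[.6109,-.0559,.077]))
E
```

```text
1.9 [ 0.44148973 -0.14126166  0.22362011] [ 1.79962563e+02 -7.45264218e-02 -1.78828662e+02] [-2.22741208e+01  6.15409347e+00  1.00509049e+02  4.89732791e-03
  7.34201262e+01 -1.13446836e+02] [-0.75206372  0.98078366  0.31287884]
303.9640337535097 [ 0.373  -0.1434  0.3841] [[-0.02, 1.0, 0.001], [0.971, 0.019, 0.24], [0.24, 0.005, -0.971]]
ptr mid [ 0.4435 -0.1426  0.02  ] 1.341085907091401 0.08575905037240811
lid centre px [315.4842642 185.9406654] base px [386.21067305 336.28928579]
```

View pics/w0.png

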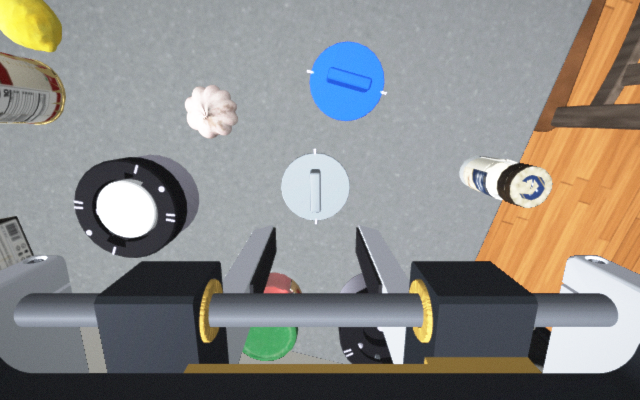

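The wrist view agrees: the lid centre at (315,186), with its pointers at (315,151) and (316,222), is right where predicted. Going down to grip it.

jog_arm(
  moves=[
    [0.0025,-0.0008,-0.02,0],
    [0,0,-0.025,0],
    [0,0,-0.025,0],
    [0,0,-0.025,0],
    [0,0,-0.025,0],
    [0,0,-0.02,0],
    [0,0,-0.015,0],
    [0,0,-0.012,0],
    [0,0,-0.0115,0],
    [0,0,0,0],
    [0,0,0,0],
  ],
)

```text
time_s: 3.05
eef_pos: [0.4444, -0.1415, 0.0461]
eef_rot: [-180.0, 0.0, -178.7]
force: [-0.5, -0.4, 0.9]
finger_gap: 0.0498
grasp_force: 0.0
```

jog_arm(
  moves=[
    [0,0,0,0],
    [0,0,0,0],
    [0,0,0,0],
    [0,0,0,0],
    [0,0,0,0],
    [0,0,0,0],
  ],
  grip=0.0,
  force=40,
)

```text
time_s: 3.65
eef_pos: [0.4443, -0.1417, 0.0458]
eef_rot: [-180.0, 0.0, -178.7]
force: [-1.4, -0.3, 1.2]
finger_gap: 0.012
grasp_force: 40.0
```

jog_arm(
  moves=[
    [0,0,0.02,0],
    [0,0,0.04,0],
    [0,0,0.04,0],
    [0,0,0.04,0],
    [0,0,0.04,0],
    [0.02,0.008,0.02,0.018],
    [0.024,0.01,0,0.02],
    [0.024,0.01,0,0.02],
    [0.024,0.01,0,0.02],
    [0.024,0.01,0,0.02],
    [0.024,0.01,0,0.02],
    [0.024,0.01,0,0.02],
    [0.024,0.01,0,0.02],
    [0.024,0.008,0,0.02],
    [0,0,0,0],
    [0,0,0,0],
  ],
)

```text
time_s: 5.25
eef_pos: [0.6561, -0.0556, 0.245]
eef_rot: [180.0, -0.1, -168.5]
force: [-0.3, -0.0, -1.1]
finger_gap: 0.0117
grasp_force: 40.0
```

```bash
python3 - <<'E'
from h import *
c=cam("wrist"); s=sensors.state(); im=snap("wrist","w1"); p,R,t=c
print(s["time_s"],s["eef_pos"],s["eef_rot"],s["qpos"],s["finger_gap"])
B=np.array([.6109,-.0559,.077]); print("base px",proj(c,B))
for a in (11.7,191.7,-26.3,153.7):
    a=np.radians(a); print(proj(c,B+.048*np.array([np.cos(a),np.sin(a),0])).round(1))
g=cv2.cvtColor(im,cv2.COLOR_RGB2GRAY); m=((g>130)*255).astype(np.uint8)
n,l,st,ce=cv2.connectedComponentsWithStats(m)
for i in range(1,n):
    q=ray(c,*ce[i],.077)-B; r=np.hypot(q[0],q[1])
    if r<.06 and st[i,4]<300: print("mark",st[i,4],ce[i].round(1),"r",r.round(4),"ang",np.degrees(np.arctan2(q[1],q[0])).round(1))
E
```

```text
5.25 [ 0.65606267 -0.05559462  0.24495713] [ 1.79979981e+02 -6.97679186e-02 -1.68526053e+02] [-8.02857477e+00  3.07998302e+01  6.53727266e+01 -4.44709388e-03
  8.38998915e+01 -1.09502034e+02] 0.011682586202798224
base px [324.45912277 148.84119348]
[324.4 192.7]
[324.6 101.7]
[297.5 183.8]
[353.  111.9]
mark 28 [323.9 103.5] r 0.0463 ang -167.5
mark 37 [351.8 113.3] r 0.0461 ang 153.8
mark 20 [349.6 134. ] r 0.0307 ang 131.9
mark 278 [323.  148.7] r 0.0016 ang -85.4
mark 27 [367.5 141.6] r 0.0463 ang 110.9
mark 26 [279.8 158.4] r 0.049 ang -66.6
mark 14 [296.7 163.6] r 0.0338 ang -50.7
```

View pics/w1.png

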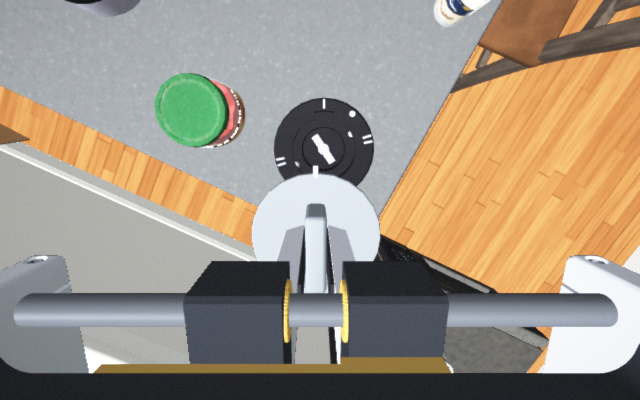

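The lid is held, and its near pointer is at (316,170). The slot bar is at (324,103.5) and a dot at (352,113), which puts the base about 1.5 mm off my estimate. I'll measure the lid in the hand from the same view.

```bash
python3 - <<'E'
from h import *
from scipy.optimize import least_squares
c=cam("wrist"); im=cv2.imread("pics/w1.png"); T=np.array([.65606,-.05559,.24496]); z=T[2]-.0238
hsv=cv2.cvtColor(im,cv2.COLOR_BGR2HSV); g=im.mean(2)
print(hsv[200,270],hsv[200,360],hsv[160,316],hsv[172,316])
# rim points: radial scans from lid centre px over the visible arc, strongest gradient
C=proj(c,[T[0],T[1],z]); print("expected px",C)
gs=cv2.GaussianBlur(hsv[:,:,2],(3,3),0).astype(float); pts=[]
for a in np.radians(np.arange(20,165,3)):
    if 80<np.degrees(a)<100: continue
    X=[ray(c,*(C+r*np.array([np.cos(a),-np.sin(a)])),z)[:2] for r in np.arange(50,80,.5)]
    v=np.array([gs[int(round(C[1]-r*np.sin(a))),int(round(C[0]+r*np.cos(a)))] for r in np.arange(50,80,.5)])
    i=np.argmax(np.abs(v[3:]-v[:-3])); pts.append(X[i+1])
pts=np.array(pts)
f=least_squares(lambda q:np.hypot(*(pts-q[:2]).T)-q[2],[T[0],T[1],.042],loss='soft_l1',f_scale=.0005)
print("lid",f.x.round(4),"rel TCP",(f.x[:2]-T[:2]).round(4),"res",np.abs(f.fun).mean())
f2=least_squares(lambda q:np.hypot(*(pts-q).T)-.042,T[:2],loss='soft_l1',f_scale=.0005); print("r fixed",(f2.x-T[:2]).round(4))
m=((g>215)*255).astype(np.uint8); m[:150]=0;m[185:]=0;m[:,:300]=0;m[:,335:]=0
n,l,st,ce=cv2.connectedComponentsWithStats(m); print(st[1:],ce[1:])
q=ray(c,*ce[1],z)[:2]-f2.x; print("ptr r,ang",np.hypot(*q),np.degrees(np.arctan2(q[1],q[0])))
# base centre by marks: fit translation+rotation
M=[((323.9,103.5),180),((351.8,113.3),142.18),((367.5,141.6),104.5),((279.8,158.4),-75.5)]
W=np.array([ray(c,*u,.077)[:2] for u,_ in M]); A=np.radians([k for _,k in M])
F=least_squares(lambda q:(np.c_[q[0]+q[3]*np.cos(A+q[2]),q[1]+q[3]*np.sin(A+q[2])]-W).ravel(),[.611,-.056,.2,.048])
print("base",F.x.round(4),np.degrees(F.x[2]),np.abs(F.fun).max())
E
```

```text
[103  15 242] [105  15 242] [113  32  63] [120   2 254]
expected px [317.24554237 235.59234965]
lid [ 0.6559 -0.0569  0.0401] rel TCP [-0.0002 -0.0013] res 0.0006669415936144962
r fixed [ 0.0021 -0.0007]
[[319 150  16  14 108]
 [300 166  35  19 382]] [[327.14814815 155.47222222]
 [316.56282723 178.52879581]]
ptr r,ang 0.05366745122052364 -176.14706314686106
base [ 0.6121 -0.0579  0.1562  0.0477] 8.94866456868103 0.00131142903636388
```

```bash
python3 - <<'E'
from h import *
# w0 camera: rigid to tool. Build tool->cam from the present, apply at the w0 tool pose
from scipy.spatial.transform import Rotation as Ro
s=sensors.state(); p,R,t=cam("wrist"); Rt=Ro.from_euler("xyz",s["eef_rot"],degrees=True).as_matrix(); T=np.array(s["eef_pos"])
Rc=R@Rt; tc=R@T+t
def at(pos,rot):
    r=Ro.from_euler("xyz",rot,degrees=True).as_matrix(); R0=Rc@r.T; return p,R0,tc-R0@np.array(pos)
c0=at([.44149,-.14126,.22362],[179.9626,-.0745,-178.8287])
print("check",proj(c0,[.4443,-.1419,.022]),"want 315.48 185.94")
im=cv2.imread("pics/w0.png"); g=cv2.cvtColor(im,cv2.COLOR_BGR2GRAY)
m=np.zeros_like(g); m[140:232,270:360]=(g[140:232,270:360]>155)*255
mm=cv2.morphologyEx(cv2.morphologyEx(m,cv2.MORPH_CLOSE,np.ones((3,3))),cv2.MORPH_OPEN,np.ones((9,9)))
cs,_=cv2.findContours(mm,cv2.RETR_EXTERNAL,cv2.CHAIN_APPROX_NONE);k=cv2.convexHull(max(cs,key=cv2.contourArea)); e=cv2.fitEllipse(k)
L=ray(c0,*e[0],.0205); print("lid",e,L.round(4),np.mean([np.linalg.norm((ray(c0,*q[0],.0205)-L)[:2]) for q in k]))
for y0,y1 in((146,156),(217,227)):
    w=g[y0:y1,305:327].astype(float); w=np.where(w>205,w-190,0); 
    ys,xs=np.mgrid[y0:y1,305:327]; print("ptr",(w*xs).sum()/w.sum(),(w*ys).sum()/w.sum())
E
```

```text
check [315.63312371 186.0533007 ] want 315.48 185.94
lid ((315.0907287597656, 183.0298614501953), (122.52225494384766, 125.05060577392578), 111.171630859375) [ 0.4409 -0.1426  0.0205] 0.07685162851673716
ptr 314.78138528138527 153.2310606060606
ptr 315.17501107665043 218.58750553832522
```

jog_arm(
  moves=[
    [-0.0105,0,0,0.005],
    [-0.017,-0.0005,0,0],
    [-0.017,0,-0.01,0],
    [0,0,-0.02,0],
    [0,0,-0.025,0],
    [0,0,-0.025,0],
    [0,0,-0.02,0],
    [0,0,-0.012,0],
    [0,0,-0.005,0],
    [0,0,0,0],
    [0,0,0,0],
  ],
)

```text
time_s: 6.4
eef_pos: [0.6121, -0.0563, 0.1299]
eef_rot: [-180.0, 0.1, -168.3]
force: [-0.3, 0.3, -1.4]
finger_gap: 0.0117
grasp_force: 40.0
```

jog_arm(
  moves=[
    [0,0,-0.002,0],
    [0,0,-0.002,0],
    [0,0,-0.002,0],
    [0,0,-0.002,0],
    [0,0,-0.002,0],
  ],
)

```text
time_s: 6.9
eef_pos: [0.6118, -0.0562, 0.1186]
eef_rot: [180.0, -0.0, -168.2]
force: [1.4, 0.6, -1.4]
finger_gap: 0.0114
grasp_force: 40.0
```

The lid has entered the mouth with no push-back. I'll go on down.

jog_arm(
  moves=[
    [0,0,-0.002,0],
    [0,0,-0.002,0],
    [0,0,-0.002,0],
    [0,0,-0.002,0],
    [0,0,-0.001,0],
    [0,0,0,0],
  ],
)

```text
time_s: 7.5
eef_pos: [0.6117, -0.0562, 0.1096]
eef_rot: [180.0, -0.0, -168.2]
force: [0.5, 0.3, -0.5]
finger_gap: 0.0118
grasp_force: 40.0
```

jog_arm(
  moves=[
    [0,0,-0.001,0],
    [0,0,-0.001,0],
    [0,0,-0.001,0],
    [0,0,0,0],
    [0,0,0,0],
  ],
)

```text
time_s: 8.0
eef_pos: [0.6119, -0.0562, 0.1078]
eef_rot: [-180.0, 0.0, -168.2]
force: [-5.1, 0.5, 9.3]
finger_gap: 0.0121
grasp_force: 40.0
```

It is seated: contact comes at z = 0.1078, the expected height. Now the clockwise twist, in part first.

jog_arm(
  moves=[
    [0,0,0.0005,-0.05],
    [0,0,0,-0.05],
    [0,0,0,-0.05],
    [0,0,0,-0.05],
    [0,0,0,-0.05],
    [0,0,0,-0.05],
    [0,0,0,-0.05],
    [0,0,0,-0.05],
    [0,0,0,-0.05],
    [0,0,0,-0.05],
    [0,0,0,-0.05],
    [0,0,0,-0.05],
    [0,0,0,0],
    [0,0,0,0],
  ],
)

```text
time_s: 9.4
eef_pos: [0.612, -0.0562, 0.1078]
eef_rot: [180.0, 0.0, 157.5]
force: [-1.8, 1.1, 6.3]
finger_gap: 0.0118
grasp_force: 40.0
```

```bash
python3 - <<'E'
from h import *
c=cam("wrist"); s=sensors.state(); im=snap("wrist","w2")
print({k:np.round(s[k],3) for k in("time_s","eef_pos","eef_rot","force","ft_torque","finger_gap")})
b=snap("top","t2"); ct=cam("top"); u=proj(ct,[.612,-.056,.08]); print(u)
x,y=int(u[0]),int(u[1])
A=cv2.resize(b[max(0,y-40):y+40,x-40:x+40],(400,400),interpolation=cv2.INTER_CUBIC)
u=proj(c,[.612,-.056,.08]); print(u); x,y=int(u[0]),int(u[1])
B=cv2.resize(im[y-100:y+60,x-80:x+80],(400,400),interpolation=cv2.INTER_CUBIC)
cv2.imwrite("pics/c2.png",np.hstack([A,B])[:,:,::-1])
E
```

```text
{'time_s': np.float64(9.4), 'eef_pos': array([ 0.612, -0.056,  0.108]), 'eef_rot': array([1.79985e+02, 4.80000e-02, 1.57465e+02]), 'force': array([-1.766,  1.148,  6.298]), 'ft_torque': array([0.202, 0.311, 0.025]), 'finger_gap': np.float64(0.012)}
[262.80615898 134.50643885]
[316.23409101 232.51274162]
```

View pics/c2.png

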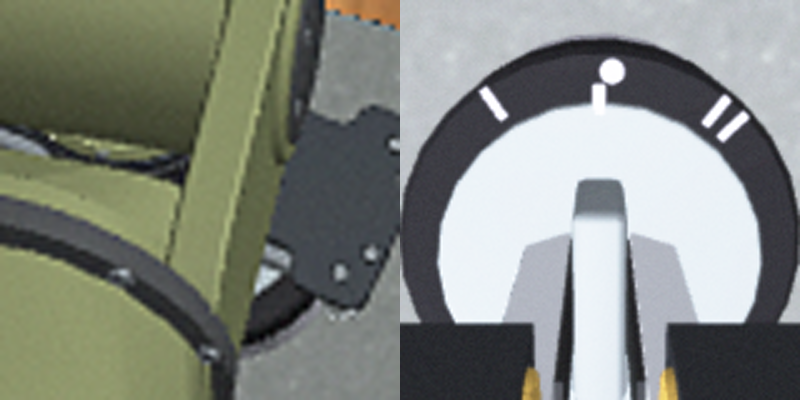

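The pointer at crop (598,98) stands just short of the dot at (612,71). I'll work out the remaining angle.

```bash
cat > gap.py <<'E'
from h import *
import sys
def gap(name):
    c=cam("wrist"); im=snap("wrist",name); s=sensors.state(); g=im.min(2)
    u=proj(c,[.612,-.0562,.08]).astype(int); m=((g>248)*255).astype(np.uint8)
    ok=np.zeros_like(m); ok[u[1]-82:u[1]-50,u[0]-60:u[0]+65]=255; m&=ok
    n,l,st,ce=cv2.connectedComponentsWithStats(m)
    for i in range(1,n):
        if st[i,4]<10: continue
        for cx,cy in((.612,-.0562),(.6115,-.0562)):
          for z in(.078,.083):
            q=ray(c,*ce[i],z)[:2]-[cx,cy]; print(st[i,4],ce[i].round(1),z,"r",np.hypot(*q).round(4),"ang",np.degrees(np.arctan2(*q[::-1])).round(2))
    print("tool yaw",s["eef_rot"][2],s["ft_torque"],s["time_s"])
E
python3 -c "from gap import gap; gap('w3')"
```

```text
61 [320.3 160.1] 0.078 r 0.0473 ang 154.11
61 [320.3 160.1] 0.083 r 0.0478 ang 154.25
61 [320.3 160.1] 0.078 r 0.0468 ang 153.85
61 [320.3 160.1] 0.083 r 0.0474 ang 153.99
42 [315.5 171. ] 0.078 r 0.0403 ang 157.87
42 [315.5 171. ] 0.083 r 0.0411 ang 157.86
42 [315.5 171. ] 0.078 r 0.0399 ang 157.6
42 [315.5 171. ] 0.083 r 0.0406 ang 157.59
36 [272.9 173.1] 0.078 r 0.0475 ang -167.68
36 [272.9 173.1] 0.083 r 0.0478 ang -168.91
36 [272.9 173.1] 0.078 r 0.047 ang -167.56
36 [272.9 173.1] 0.083 r 0.0473 ang -168.8
34 [362.3 176. ] 0.078 r 0.0473 ang 119.21
34 [362.3 176. ] 0.083 r 0.0475 ang 120.57
34 [362.3 176. ] 0.078 r 0.0471 ang 118.68
34 [362.3 176. ] 0.083 r 0.0472 ang 120.05
15 [371.9 179.3] 0.078 r 0.0498 ang 112.09
15 [371.9 179.3] 0.083 r 0.0498 ang 113.57
15 [371.9 179.3] 0.078 r 0.0496 ang 111.55
15 [371.9 179.3] 0.083 r 0.0496 ang 113.04
tool yaw 157.47495000179427 [ 0.11803207  0.27057061 -0.02339899] 9.55
```

jog_arm(
  moves=[
    [0,0,0,-0.033],
    [0,0,0,-0.033],
    [0,0,0,0],
    [0,0,0,0],
    [0,0,0,0],
  ],
)

```text
time_s: 10.05
eef_pos: [0.612, -0.0561, 0.1079]
eef_rot: [180.0, 0.1, 153.7]
force: [-0.9, 0.7, 5.7]
finger_gap: 0.0116
grasp_force: 40.0
```

```bash
python3 -c "from gap import gap; gap('w4')" | grep -E "^[0-9]+ \[3[12].*0.078|tool"; python3 -c "
from h import *
im=cv2.imread('pics/w4.png'); cv2.imwrite('pics/c4.png',cv2.resize(im[130:270,236:396],(640,560),interpolation=cv2.INTER_CUBIC)); print(sensors.state()['eef_pos'],sensors.state()['force'])"
```

```text
64 [315.2 160. ] 0.078 r 0.0472 ang 154.08
64 [315.2 160. ] 0.078 r 0.0468 ang 153.82
48 [315.2 171.6] 0.078 r 0.04 ang 154.15
48 [315.2 171.6] 0.078 r 0.0395 ang 153.84
tool yaw 153.69541864227335 [0.16257147 0.23413097 0.0405597 ] 10.1
[ 0.61204359 -0.05612421  0.10784313] [-1.13825984  0.31997656  5.24826449]
```

View pics/c4.png

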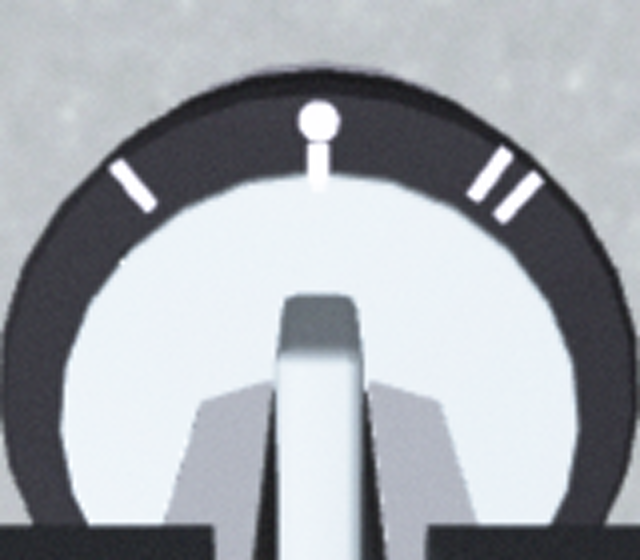

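The pointer at crop (318,165) lines up with the pulse dot at (319,121), to within 0.1°. The lid is seated and still gripped, so I'll hand in.

```bash
python3 -c "
from rig import ctrl; print(ctrl.sign_off())"
```

```text
the job is handed in; nothing more can be done
None
```

The grey lid is seated in the open base and twisted clockwise so its pointers stand at the pulse dots (within about 0.1°), and it was handed in at about 10 s still gripped; the capped base and the other things were not touched.

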